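# Seat the retaining clip on the board-holder pin

### The job

Two board-holder stands are on the bench; on one the U-shaped steel retaining clip is already seated round its pin, on the other the clip still lies on the deck, short of its pin. Slide that loose clip sideways along the deck, mouth first, into the groove under the pin's head until it is fully home against the pin, lying flat, and let it go. Leave the clip on the other stand in its place.

Things in the scene. Friction and masses are not known exactly. Their poses are not given: they have to be found in the camera images.
- stand: Fixed dark steel slab 150x84 mm (x -118 to 32), flat deck on top 28 mm above the bench; its pin has no clip. Origin: bench level under the pin's axis, z up. Pin: neck (the groove) 16 mm diameter, 28 to 38 mm above the bench; head 28 mm diameter, top at 48 mm. The clip slides in along +x over the clear deck on the -x side. Arm with jaw, 42 mm high, at x 32 to 70 mm. Left or right stand; yaw varies.
- clip: The loose clip: rigid flat steel U, 6 mm thick, 72x44 mm, 50 to 100 g, lying flat on the stand's deck 50 to 65 mm short of home, mouth roughly to the pin. x points out of its mouth, z up. Origin: underside, where the neck's centre is when home (slot bottom at x = -8 mm touches the neck). Slot 19 mm wide, flared to 36 mm at the tips (x = 28 mm); closed end x = -44 mm. Slides with dry friction.
- clip_tab (a point): Middle of the loose clip's upright grip tab near its closed end: at x = -34, y = 0, z = 21 mm of the clip, same axes. The tab is 12 mm along x, 24 mm along y, and stands from the plate's top (6 mm) to 36 mm above the clip's underside. Pinch it from above across the 24 mm, or push it from behind.
- other_clip: An identical clip, already seated (loose) round the pin of the other, identical stand, to be left alone. Same origin and axes as the loose clip: its origin is on the axis of that other pin, 28 mm above the bench, and that stand lies as this clip points.
Not all that is in view belongs to the job. Leave any blue or pink look-alike of the clip alone.

How it is judged (in metres and radians):
At the end, for the whole second after the job is handed in: The loose clip is at rest in the groove of the free pin: its origin within 6 mm of the pin axis seen from above, its underside on the deck (within 3 mm), lying flat within 0.1 rad (horizontal distance between clip and stand below 0.006 m and z of clip in the frame of stand between 0.025 and 0.031 m and angle between clip's own z axis and vertical below 0.1 rad and linear speed of clip below 0.01 m/s); the robot touches nothing.
It fails at once if the clip on the other stand is shifted by more than 10 mm (distance of other_clip from where it was at the start of the episode above 0.01 m).
It also fails if it takes over 35 s, if anything falls off the work surface, if the arm or the gripper's body presses on something with over 40 N, if the wrist force passes 120 N, or if a joint passes its speed limit or range.

### The arm

A 6-joint arm with a two-finger parallel gripper is mounted at the origin on a cart in front of the work surface, level with it; the furniture and walls round the work are solid. World frame = base frame: x ahead of the robot, y to its left, z up, the work surface at z = 0. Lengths are in m, angles in degrees, forces in N, time in s.
With the tool pointing down it reaches from about 0.35 to 0.875 m from the base axis. Payload 4.2 kg.
Tool frame: the origin (TCP) lies midway between the tips of the shut fingers; the grasp point (between the pads) lies 19 mm behind it; z points along the fingers, y is the line along which they close (so a half turn about z gives the same grasp; the last joint's range is limited). The gripper opens to 87 mm and grips with 3 to 60 N. Pads are 19 mm wide; open, the fingers measure 117 mm over their backs; the gripper's body (75 mm by 190 mm) begins 51 mm behind the grasp point.
Start: joints at [87.582, 22.042, 0.453, 0, -68.411, -14.817], TCP at [0.185, 0.597, 0.223] pointing down, gripper open.
Joint ranges: [-179.83, 179.83], [-69.29, 118.12], [-61.27, 80.66], [-181.25, 117.63], [-171.15, -9.14], [-177.46, 177.46]. Speed limits (degrees/s): [159.86, 159.86, 180, 180, 180, 180].

### API

Orientations are given as [roll, pitch, yaw] about the fixed x, y, z axes, in that order (R = Rz(yaw) Ry(pitch) Rx(roll)).
In Python, from workcell import env gives the robot as it stands. The module is installed in compiled form; this text tells all that it offers. Calls block until the motion is done:
- env.goto(position, orientation): joint-space move of the TCP to a pose.
- env.move_straight(position, rotation=None, rate=0.15, force_limit=None): straight line of the TCP; rotation=None keeps the orientation; rate is the mean speed in m/s. With force_limit (N) it stops when the force on the tool has changed by that much, and returns True; else False.
- env.set_joints(angles): joint-space move.
- env.gripper_to(opening, grasp_force=None): opening from 0.0 (shut) to 1.0 (fully open); grasp_force is the grip in N (None keeps the last); returns when the fingers have stopped.
- env.dwell(seconds).
- env.inverse_kinematics(position, orientation): joint angles nearest the present ones, or None.
- env.read_state(): the state.
- env.grab_frame(name): name is "scene" or "top"; returns a dict with "image" (400x640x3 uint8, blue, green, red), "fx", "fy", "cx", "cy" (pixels), "D" ([k1, k2, p1, p2, k3] as OpenCV has them; the pictures are not rectified), "position" and "orientation" of the camera in the world. Camera axes: x right, y up, looking along -z (the intrinsics and any distortion apply to the point x, -y, -z); pixel columns grow to the right and rows downward; lengths in m; the calibration is good to about 2 mm. A picture is of the moment at which its call begins. There is no depth.
A pose or a line that the arm cannot do raises env.Unreachable and nothing moves.
- env.close_job(): hands the job in; it is judged then, once.
Trained networks look in a picture, given as the dict that the camera call returned (one of the last four; its "shot" number tells which), for a name from the list of things; names that differ only in an ending like _2 or _b are one class to them, and where a whole thing is asked for, a point or a joint stands for the part that bears it (a point fixed in the world has none). Each returns a list of dicts, best first, with "score" (0 to 1); they miss things now and then, are a little off and sometimes report something else, mostly with a low value. They report only what shows in the picture. A call takes as long as a camera call. They do not tell look-alikes from the thing itself.
- env.search_frame(picture, thing): "xyz" ([x, y, z] in m, in world coordinates, good to about 4 mm: the middle of the surface that is visible of it).
- env.trace(picture, thing): "mask" (400x640 bool, what is visible of it).
The state is a dict: "clock": time; "joint_positions": joint angles; "qvel": joint speeds; "joint_torque": joint torques, N m; "position": TCP position; "tool_rot": TCP orientation; "force": force on the tool from outside, world axes, zero at the start; "wrist_torque": the same for the moment, N m; "opening": opening from 0.0 (shut) to 1.0 (fully open); "finger_force": force on a finger pad.
Only numpy, scipy, OpenCV 4.12 (cv2) and the standard library are available. Lean on these libraries where they do the work, as an engineer would, in place of code of your own. Each camera call takes 0.05 s, during which the arm holds its last target. There are 200 camera calls.

## Working session

There is one attempt and no reset: what is moved stays moved. The work goes in short steps, each a Python script; the robot and the scene stay as the last script left them, time stands still between calls to the robot, and variables do not carry over. Pictures are saved under pics/ and viewed, at most 10 in all, crops included, and the job is handed in when it is done.

```bash
mkdir -p pics
python3 - <<'E'
from workcell import env
import cv2,numpy as np
for n in("scene","top"):
    p=env.grab_frame(n); cv2.imwrite(f"pics/{n}0.png",p["image"])
    print(n,p["fx"],p["fy"],p["cx"],p["cy"],p["D"],p["position"],p["orientation"])
    for t in("stand","clip","clip_tab","other_clip"):
        for r in env.search_frame(p,t): print(t,np.round(r["xyz"],4),round(r["score"],2))
print(env.read_state()["clock"])
E
```

```text
scene 512.9842045500501 512.9842045500501 318.94936644297695 203.81799062116744 [0.01306464 0.         0.         0.         0.        ] [ 0.0576809  -0.81016157  1.00265161] [ 42.55419381  -1.13725545 -32.40200107]
stand [0.5425 0.0327 0.0282] 0.66
clip [ 0.4636 -0.386  -0.0005] 0.63
clip [0.4942 0.1492 0.0089] 0.58
clip [0.4977 0.0284 0.0314] 0.49
clip_tab [ 0.4614 -0.3839  0.0085] 0.85
clip_tab [0.4911 0.1524 0.0052] 0.78
clip_tab [0.4984 0.0245 0.0349] 0.6
other_clip [ 0.5096 -0.2598  0.0377] 0.53
top 424.30671147067403 424.30671147067403 322.65167410692015 201.4852210722944 [-0.0286413  0.         0.         0.         0.       ] [ 0.38781017 -0.09648952  0.98429185] [  9.31702534  -0.21475642 -90.45420046]
stand [0.5434 0.0414 0.0221] 0.93
clip [0.5042 0.1587 0.0048] 0.77
clip [ 0.4697 -0.3882  0.0089] 0.68
clip [0.5025 0.0322 0.033 ] 0.56
clip_tab [0.5007 0.0305 0.0352] 0.97
clip_tab [ 0.4643 -0.3896  0.009 ] 0.96
clip_tab [0.501  0.1592 0.0043] 0.6
0.5
```

View pics/top0.png

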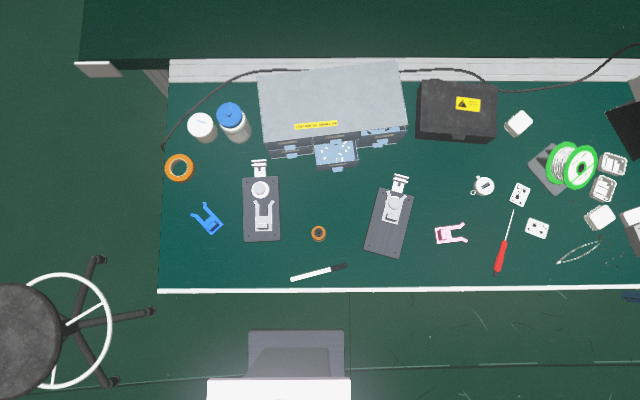

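View pics/scene0.png

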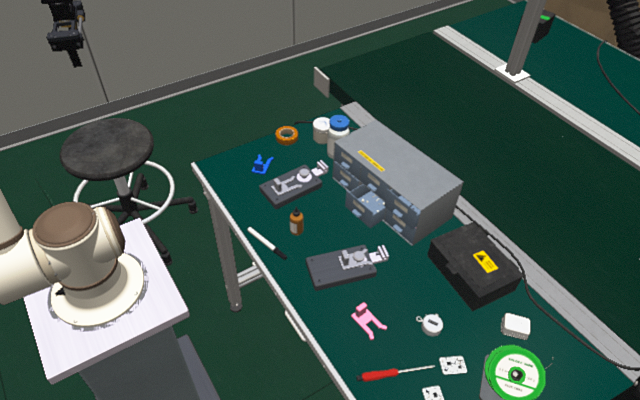

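The top view shows the left stand (free pin head at about (260,189)) with the loose clip, its tab near (263,225). The right stand holds the seated clip, and the blue and pink ones are decoys. Next I'll measure it in a zoomed crop.

```bash
cat > h.py <<'E'
from workcell import env
import cv2,numpy as np
from scipy.spatial.transform import Rotation as R
def px2w(p,uv,z):
    K=np.array([[p["fx"],0,p["cx"]],[0,p["fy"],p["cy"]],[0,0,1]])
    n=cv2.undistortPoints(np.array(uv,float).reshape(-1,1,2),K,np.array(p["D"]))[:,0]
    d=R.from_euler("xyz",p["orientation"],degrees=True).apply(np.c_[n[:,0],-n[:,1],-np.ones(len(n))])
    o=np.array(p["position"]); return o+d*((z-o[2])/d[:,2])[:,None]
def w2px(p,X):
    K=np.array([[p["fx"],0,p["cx"]],[0,p["fy"],p["cy"]],[0,0,1]])
    c=R.from_euler("xyz",p["orientation"],degrees=True).inv().apply(np.atleast_2d(X)-p["position"])
    return cv2.projectPoints(c*[1,-1,-1],np.zeros(3),np.zeros(3),K,np.array(p["D"]))[0][:,0]
E
python3 - <<'E'
from h import *
p=env.grab_frame("top")
im=p["image"][145:255,225:305]
cv2.imwrite("pics/crop1.png",cv2.resize(im,None,fx=5.4,fy=5.4,interpolation=cv2.INTER_CUBIC))
for r in env.trace(p,"stand"):
    m=r["mask"]; v,u=np.nonzero(m); W=px2w(p,np.c_[u,v],.028)
    print("stand",r["score"],m.sum(),cv2.minAreaRect(W[:,:2].astype(np.float32)*1000),u.min(),u.max(),v.min(),v.max())
for r in env.trace(p,"clip"):
    m=r["mask"]; v,u=np.nonzero(m); W=px2w(p,np.c_[u,v],.034)
    print("clip",r["score"],m.sum(),cv2.minAreaRect(W[:,:2].astype(np.float32)*1000),u.min(),u.max(),v.min(),v.max())
print(px2w(p,[[260,189]],.048))
E
```

```text
stand 0.6 2308 ((550.0894165039062, 39.50286865234375), (191.71041870117188, 87.10594940185547), 2.7300848960876465) 242 280 159 242
clip 0.88 390 ((506.88818359375, 157.87191772460938), (70.58282470703125, 42.58257293701172), 45.8411979675293) 191 223 202 234
clip 0.79 374 ((469.7132568359375, -387.55499267578125), (45.52758026123047, 68.5999984741211), 3.691136121749878) 435 466 222 242
clip 0.64 398 ((512.083984375, 34.91862487792969), (43.429405212402344, 70.2247085571289), 86.42886352539062) 254 273 200 231
[[0.57084851 0.03934641 0.048     ]]
```

View pics/crop1.png

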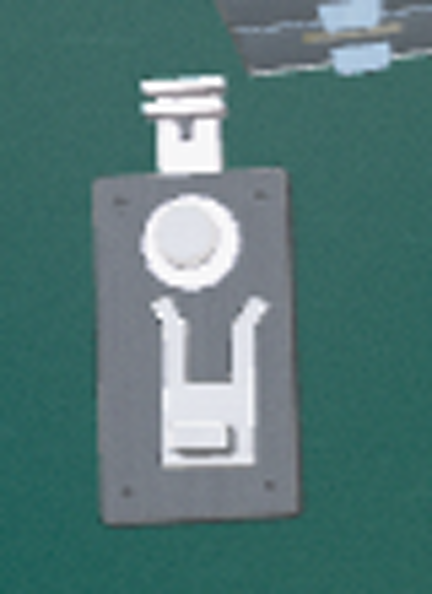

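The crop shows the head disc at (188,236), the slab corners, and the clip with its mouth toward the pin, nearly aligned. I'll fit the stand and clip poses to these features.

Run:
```python
from h import *
from scipy.optimize import least_squares
p=env.grab_frame("top")
f=lambda a:np.array(a,float)/5.4+[225,145]-.5+.5/5.4
def fit(M,uv,x0):
    M=np.array(M,float)
    def T(q):
        c,s=np.cos(q[2]),np.sin(q[2]); return np.c_[q[0]+c*M[:,0]-s*M[:,1],q[1]+s*M[:,0]+c*M[:,1],M[:,2]]
    r=least_squares(lambda q:(w2px(p,T(q))-uv).ravel(),x0); print(np.round(r.x[:2],4),np.degrees(r.x[2]).round(2),"res px",np.round(r.fun,1)); return r.x
# slab: back corners, front bottom-left/right (z=.028 top approx), head top centre
s=fit([[.032,.042,.028],[.032,-.042,.028],[-.118,.042,.028],[-.118,-.042,.028],[0,0,.048]],f([[93,179],[286,169],[103,520],[299,512],[188,236]]),[.57,.04,0])
c=fit([[-.044,.022,.034],[-.044,-.022,.034],[-.008,.0095,.034],[-.008,-.0095,.034],[-.034,0,.064]],f([[162,466],[254,464],[186,382],[233,382],[199,436]]),[.53,.04,0])
print("ring",px2w(p,[f([191,242])],.028),"head",px2w(p,[f([188,236])],.048))
d=c[:2]-s[:2];print("along/lat in stand",np.array([[np.cos(s[2]),np.sin(s[2])],[-np.sin(s[2]),np.cos(s[2])]])@d)
t=c[:2]-.034*np.array([np.cos(c[2]),np.sin(c[2])]);print("tab",t)
print(env.read_state()["tool_rot"],env.read_state()["clock"])
```

```text
[0.5733 0.0416] 2.61 res px [-0.1 -0.8  0.5 -0.8 -0.5  1.2  0.5  0.7 -0.4 -0.4]
[0.5215 0.0328] 0.15 res px [-1.2  0.2  1.3  0.4  0.1 -0.2 -0.2 -0.3 -0.1 -0.2]
ring [[0.57380678 0.04231759 0.028     ]] head [[0.5724695  0.04070551 0.048     ]]
along/lat in stand [-0.05213429 -0.00639101]
tab [0.48749783 0.03275808]
[-1.79998378e+02  1.03694181e-03 -1.72325268e+01] 0.7
```

Run:
```python
from h import *
y=1.0
env.gripper_to(0.6)
env.goto([.489,.033,.16],[180,0,y])
env.move_straight([.489,.033,.040],rate=.12,force_limit=10)
print(env.read_state()["position"],env.read_state()["force"])
env.gripper_to(0,15)
s=env.read_state();print(s["opening"]*87,s["finger_force"],s["force"],s["clock"])
S=np.array([.5733,.0416]);a=np.radians(2.6);ux=np.array([np.cos(a),np.sin(a)])
t=S-ux*(.034+.046)
print(env.move_straight([*t,.040],[180,0,2.6],rate=.04,force_limit=12))
s=env.read_state();print(s["position"],s["force"],s["clock"])
for n,b in(("top",(145,255,225,305)),("scene",(150,215,245,335))):
    p=env.grab_frame(n);im=p["image"][b[0]:b[1],b[2]:b[3]]
    cv2.imwrite(f"pics/g_{n}.png",cv2.resize(im,None,fx=5.4,fy=5.4,interpolation=cv2.INTER_CUBIC))
```

```text
[0.48957486 0.03322987 0.04058231] [-0.13968721 -0.49508748  0.1072552 ]
24.210245652444204 15.000189514830709 [-0.52248617  0.13607812  2.06788857] 5.6167
False
[0.49443619 0.03858384 0.04017902] [1.553806   0.68512347 1.4708954 ] 5.9333
```

View pics/g_top.png

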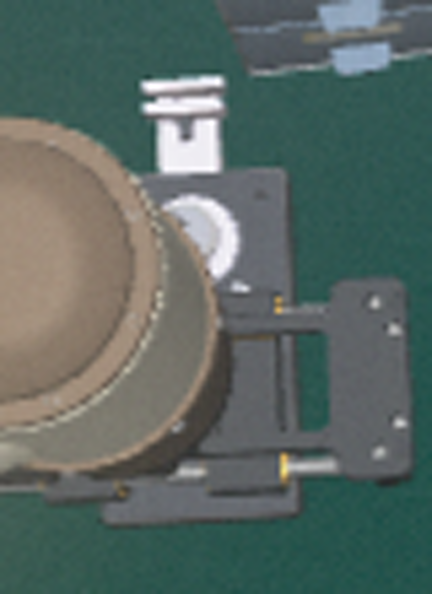

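View pics/g_scene.png

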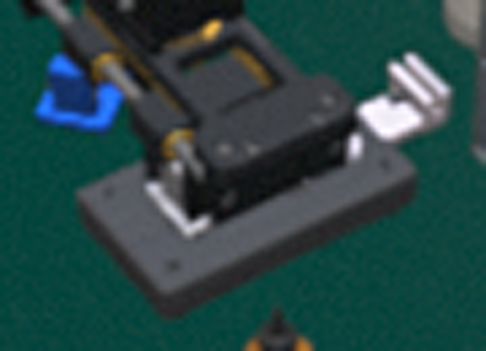

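The opening reads 24.2 mm, so the tab is properly pinched. The right prong tip shows at about (240,287) in the top crop, level with the head's edge. Sliding in.

Run:
```python
from h import *
S=np.array([.5733,.0416]);a=np.radians(2.6);ux=np.array([np.cos(a),np.sin(a)])
for d in(-.02,.008):
    t=S+ux*(d-.034)
    r=env.move_straight([*t,.040],rate=.03,force_limit=10)
    s=env.read_state();q=np.array(s["position"])[:2]-S
    print(r,"along",q@ux+.034,"lat",q@[-ux[1],ux[0]],s["force"],s["wrist_torque"],s["opening"]*87,s["clock"])
```

```text
False along -0.021149865189930006 lat -0.0005531293156382987 [-2.82992568 -0.61476538  5.46976221] [-4.35103382e-02  6.13383587e-01  2.71911754e-05] 24.11880968890376 7.05
True along 0.0019597384450680475 lat -0.00038607385109493456 [-1.15331386  0.45863417  4.35620313] [0.23075644 0.21750504 0.07118443] 24.141986307918362 7.85
```

It stopped on contact about 2 mm from the predicted home position. Release, lift clear and check.

Run:
```python
from h import *
env.gripper_to(0.5)
x,y,z=env.read_state()["position"]
env.move_straight([x,y,.17],rate=.12)
env.goto([.42,.25,.25],[180,0,0])
for n,b in(("top",(145,255,225,305)),("scene",(150,215,245,335))):
    p=env.grab_frame(n);im=p["image"][b[0]:b[1],b[2]:b[3]]
    cv2.imwrite(f"pics/f_{n}.png",cv2.resize(im,None,fx=5.4,fy=5.4,interpolation=cv2.INTER_CUBIC))
    S=np.array([.5733,.0416]);a=np.radians(2.6);ux=np.array([np.cos(a),np.sin(a)])
    if n=="top": print([ (w2px(p,[*(S+ux*k),h])[0]-[225,145])*5.4 for k,h in((-.044,.034),(-.034,.064),(0,.048))])
print(env.read_state()["clock"])
```

```text
[array([191.53686503, 341.19586843]), array([180.43186185, 306.13782141]), array([183.68555059, 231.85742256])]
10.8583
```

View pics/f_top.png

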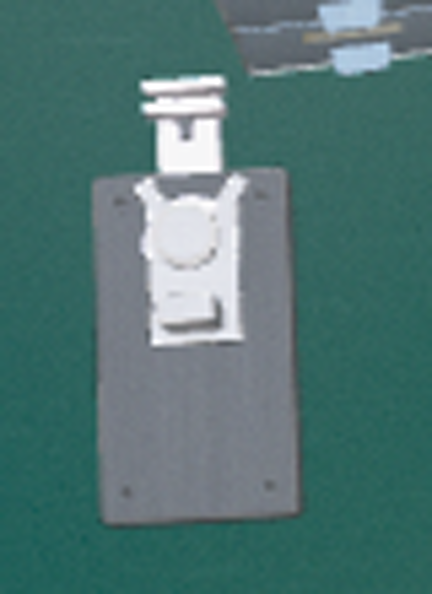

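View pics/f_scene.png

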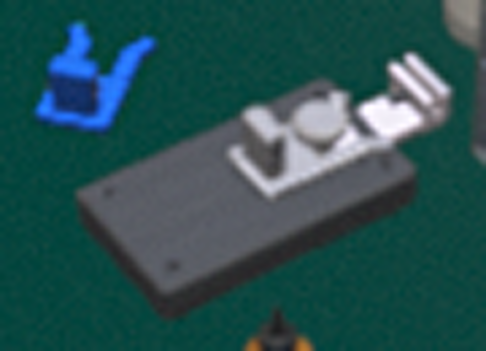

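The clip's closed end is at row 344 in the crop (343.5 predicted for home). It is centred under the head at (187,233), lies flat, and the gripper is clear.

```bash
python3 -c "
from workcell import env
print(env.close_job())"
```

```text
the job is handed in; nothing more can be done
None
```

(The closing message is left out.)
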